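# Set the eyepiece ring and hold the sprung stage out for the gauge block

## Task

On the small measuring microscope, turn the eyepiece focusing ring until its white line meets the red mark on the collar; only then draw the sprung stage out towards you by its upright knob until its white pointer line stands between the two red lines of the scale, keeping it off its end stop and without the green mount shifting on it. Finish while still holding the stage there against its spring: I will then slip the gauge block in between micrometer spindle and anvil. Leave the other things on the bench alone.

Things in the scene. Friction and masses are not known exactly. Their poses are not given: they have to be found in the camera images.
- measuring_microscope: small white measuring microscope fixed to the bench, base 170 mm (x) by 156 mm (y); origin under the optical axis at bench level. Its -x is its front (faces the robot within about 20 degrees), z up. Column 29 mm thick, 62 mm behind the axis, top 171 mm high. The vertical tube carries on top an aluminium collar, 74 mm across, upper face 178 mm high, and above it the focusing ring
- focus_ring (a joint): angle of the black ribbed eyepiece focusing ring about the vertical tube axis, rad, positive counter-clockwise from above. 0: white line at the red mark. Starts at 0.6 to 1.3, so it needs a clockwise turn; light friction (0.05 N m), stays where it is left; stops at +-1.6
- ring_top (a point): on the ring's axis, at the height of its upper face (208 mm above the bench). The ring is 47 mm across and reaches from 178.5 mm to 208 mm, just above the collar; a rubber eyecup 32 mm across stands on it, up to 224 mm, and turns with it
- ring_line (a point): outer end of the ring's white line, on the ring's upper edge, 23.5 mm from the axis; the line runs over the ring's upper face and down its side
- red_mark (a point): middle of the red mark on the fixed collar, at the front of the microscope, 31 mm from the axis, 178 mm high
- stage_table (a joint): how far the stage is drawn out towards the front of the microscope (its -x), m. 0: home, micrometer spindle on its anvil. A spring pulls it home with 4.8 N at home, plus 0.12 N per mm (8.6 N at 32 mm). The stage's white pointer line stands between the two red lines from 28 to 36 mm; end stop at 46 mm
- pull_knob: the stage's upright black knob, to pull the stage by; origin on its axis, 83 mm above the bench. It is 18 mm across from 68 to 94 mm above the bench (top 98 mm); free on all sides above its lug (26 mm wide, upper face 57 mm high); spins loosely. With the stage home it stands 92 mm ahead of the optical axis and 42 mm to the microscope's +y
- scale_band (a point): middle between the two red lines (8 mm apart) across the fixed aluminium scale beside the stage, on the microscope's +y side, 57 mm high
- pointer (a point): outer end of the stage's white pointer line, beside the scale, 58 mm high; moves with the stage; 32 mm behind scale_band (along the microscope's x) when home
- stage_centre (a point): centre of the stage's upper face (58 mm above the bench, black table 110x110 mm with a round pale insert); moves with the stage
- mount: green specimen mount, cylinder 32 mm across, 19 mm high, lying loose on the middle of the stage (within 3 mm of stage_centre) under the objective; origin under its centre
- gauge_case: open wooden case 78x56x18 mm with blue lining, fixed, holds the gauge block; origin under its centre
- gauge_block: plain steel gauge block 35x25x9 mm lying in the case; origin under its centre; to be left alone (a colleague will put it in)
- red_mount: red specimen mount, cylinder 32 mm across, 19 mm high; origin under its centre; bystander
- black_mount: black specimen mount, cylinder 32 mm across, 19 mm high; origin under its centre; bystander
- loupe: black loupe 40 mm across, 38 mm high; origin under its centre; bystander
- red_cap_bottle: white bottle with a red cap, 44 mm across, 125 mm high; origin under its centre; bystander
- blue_cap_bottle: white bottle with a blue cap, 44 mm across, 125 mm high; origin under its centre; bystander
- amber_bottle: small amber bottle with a black cap, 34 mm across, 85 mm high; origin under its centre; bystander

How it is judged:
On the way, in this order (a step that is already met when the one before it is completed fails the run):
1. the ring's white line is at the red mark while the stage is still home (value of joint focus_ring between -0.12 and 0.12 rad and value of joint stage_table between -0.01 and 0.006 m), for 0.2 s.
2. the stage is drawn out by the fingers until its pointer stands between the red lines (value of joint stage_table between 0.028 and 0.036 m and contact force between the fingers and pull_knob above 3 N), for 0.3 s.
At the end, for the whole second after the job is handed in: Ring line within 0.12 rad of the red mark; stage drawn out 28 to 36 mm (pointer between the red lines), still (under 10 mm/s) and held at its knob by the fingers (over 3 N); mount lying flat (within 0.1 rad) and within 10 mm of the stage's middle; nothing else moved over 20 mm (all of step 2 and value of joint focus_ring between -0.12 and 0.12 rad and horizontal distance between mount and stage_centre below 0.01 m and angle between mount's own z axis and vertical below 0.1 rad and velocity of joint stage_table between -0.01 and 0.01 m/s); the arm keeps its last pose, push and grip.
It fails at once if the stage is run on to its end stop (value of joint stage_table above 0.0445 m).
It fails at once if the mount is shifted off its place on the stage (horizontal distance between mount and stage_centre above 0.012 m).
It fails at once if the gauge block is disturbed (moved more than 20 mm) (distance of gauge_block from where it was at the start of the episode above 0.02 m).
It fails at once if another thing on the bench is disturbed (moved more than 20 mm) (distance of any of red_mount, black_mount, loupe, red_cap_bottle, blue_cap_bottle, amber_bottle from where it was at the start of the episode above 0.02 m).
It also fails if it takes over 45 s, if anything falls off the work surface, if the arm or the gripper's body presses on something with over 40 N, if the wrist force passes 120 N, or if a joint passes its speed limit or range.

## Robot

A 7-joint arm with a two-finger parallel gripper is mounted at the origin on a cart in front of the work surface, level with it; the furniture and walls round the work are solid. World frame = base frame: x ahead of the robot, y to its left, z up, the work surface at z = 0. Lengths are in m, angles in rad, forces in N, time in s.
With the tool pointing down it reaches from about 0.4 to 0.85 m from the base axis. Payload 10.4 kg.
Tool frame: the origin (TCP) lies between the finger pads; the fingertips stand 14 mm ahead of it and the grasp point (between the pads) lies 5 mm behind it; z points along the fingers, y is the line along which they close (so a half turn about z gives the same grasp; the last joint's range is limited). The gripper opens to 87 mm and grips with 3 to 60 N. Pads are 19 mm wide; open, the fingers measure 117 mm over their backs; the gripper's body (75 mm by 190 mm) begins 51 mm behind the grasp point.
Start: joints at [-1.308, 0.332, -0.065, 1.46, 0.022, 1.35, -0.088], TCP at [0.176, 0.6, 0.237] pointing down, gripper open.
Joint ranges: [-2.6, 2.6], [-0.5, 2.12], [-1.47, 1.34], [0.16, 2.42], [-1.27, 4.41], [0.06, 2.06], [-2.6, 2.6]. Speed limits (rad/s): [2.22, 2.22, 2.79, 2.79, 3.14, 3.14, 3.14].

## Interface

Orientations are given as a unit quaternion [w, x, y, z].
In Python, from station import manip, camrig, hand_in gives the robot as it stands (manip), with the cameras (camrig) and the job as plain functions.
- The arm moves only by the shell command python3 nudge.py [FORCE], which reads ROWS from standard input. ROWS is a JSON object whose key "segments" holds a list of rows, 1 to 5 of them, each of 7 numbers: dx, dy, dz in m, then a rotation vector rx, ry, rz in rad, then the finger opening in m; each row is the pose to reach, as a shift and turn from the pose commanded when the command began, along the tool's axes at that moment; what a row does not reach only later rows make up. A row lasts 1/10 s, in which the tool goes at most 0.05 m and 0.15 rad, less where a joint would pass 70% of its speed; a pose out of reach is approached as far as the arm can. The fingers move at their own pace and stop on an object; FORCE is the grip in N (left out, the last holds). Time passes only in rows, so rows that do not move let the fingers close. It prints the time, the measured TCP pose, the force, the opening and the grip force at its end. Input that does not fit is refused with a message, and nothing moves.
- manip.state(): the state, without advancing time (a new reading comes with each control period).
- camrig.read_camera(name): name is "scene" or "top"; returns the picture (480x640x3 uint8, red, green, blue); there is no depth.
- camrig.camera_params(name): a dict with "camera_matrix" (3x3 intrinsics, pixels), "distortion" ([k1, k2, p1, p2, k3] as OpenCV has them; the pictures are not rectified), "position" and "rotation" of the camera in the world. Camera axes: x right, y down, z forward; pixel columns grow to the right and rows downward; lengths in m; the calibration is good to about 2 mm. A picture is of the moment at which its call begins. camera_params takes no time and is no camera call.
- hand_in(): hands the job in; it is judged then, once.
The state is a dict: "clock": time; "joint_positions": joint angles; "joint_vel": joint speeds; "joint_torque": joint torques, N m; "eef_pos": TCP position; "ee_rot": TCP orientation; "contact_force": force on the tool from outside, world axes, zero at the start; "torque": the same for the moment, N m; "width": finger opening in m; "gripper_force": force on a finger pad.
Only numpy, scipy, OpenCV 4.12 (cv2) and the standard library are available. Lean on these libraries where they do the work, as an engineer would, in place of code of your own. Each camera call takes 0.05 s, during which the arm holds its last target. There are 200 camera calls.

## Working session

There is one attempt and no reset: what is moved stays moved. The work goes in short steps, Python scripts to look and compute and a shell command to move; the robot and the scene stay as the last step left them, time stands still between calls to the robot, and variables do not carry over. Pictures are saved under pics/ and viewed, at most 10 in all, crops included, and the job is handed in when it is done.

```bash
ls; mkdir -p pics; python3 - <<'E'
from station import manip, camrig, hand_in
import cv2,numpy as np
np.set_printoptions(precision=4,suppress=True)
for n in("scene","top"):
    cv2.imwrite(f"pics/{n}0.png",cv2.cvtColor(camrig.read_camera(n),cv2.COLOR_RGB2BGR))
    print(n,camrig.camera_params(n))
print(manip.state())
E
```

```text
nudge.py
pics
station.py
scene {'camera_matrix': array([[600.6726,   0.    , 319.1984],
       [  0.    , 600.6726, 240.1426],
       [  0.    ,   0.    ,   1.    ]]), 'distortion': array([-0.0974,  0.    ,  0.    ,  0.    ,  0.    ]), 'position': array([ 0.2928, -0.7525,  1.3464]), 'rotation': array([-0.2529,  0.94  , -0.2207,  0.0606])}
top {'camera_matrix': array([[522.1547,   0.    , 321.7275],
       [  0.    , 522.1547, 235.7224],
       [  0.    ,   0.    ,   1.    ]]), 'distortion': array([-0.1414,  0.    ,  0.    ,  0.    ,  0.    ]), 'position': array([ 0.4869, -0.155 ,  1.4384]), 'rotation': array([-0.0505,  0.7084, -0.7033,  0.0323])}
{'clock': 0.1, 'joint_positions': array([-1.3076,  0.3328, -0.0647,  1.4609,  0.0216,  1.3499, -0.0885]), 'joint_vel': array([ 0.0002, -0.0008,  0.0016, -0.0009,  0.0011, -0.0007, -0.0002]), 'joint_torque': array([  0.0024, -62.454 ,   0.0251, -39.0718,  -0.0615,   0.0366,
         0.    ]), 'eef_pos': array([0.1761, 0.5993, 0.2358]), 'ee_rot': array([-0.0001,  0.1424,  0.9898, -0.0006]), 'contact_force': array([ 1.4379,  0.2069, -0.0932]), 'torque': array([ 0.0353,  0.0389, -0.0036]), 'gripper_force': 0.0, 'width': 0.08717837986411686}
```

View pics/scene0.png

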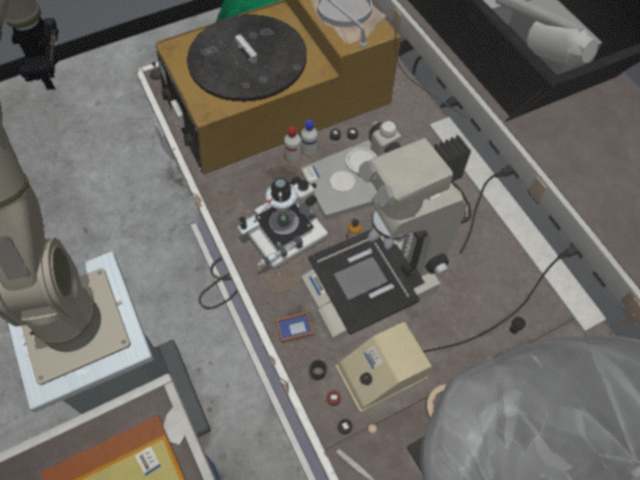

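View pics/top0.png

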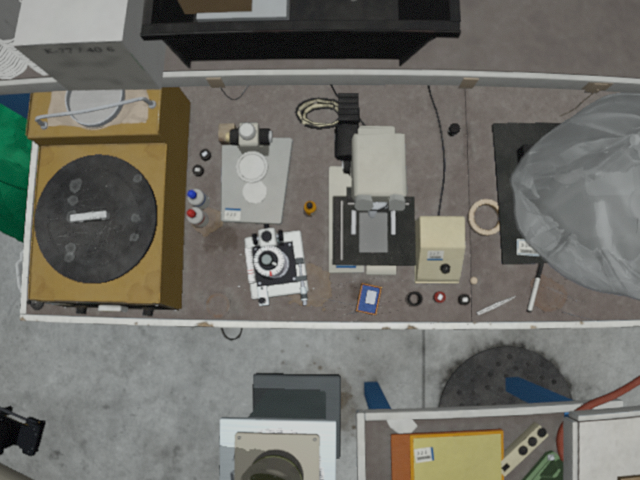

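```bash
cat > h.py <<'E'
from station import manip, camrig, hand_in
import cv2,numpy as np
from scipy.spatial.transform import Rotation as R
np.set_printoptions(precision=4,suppress=True)
P={n:camrig.camera_params(n) for n in("scene","top")}
def rot(q): return R.from_quat(np.roll(q,-1))
def ray(n,uv):
    p=P[n]; u=cv2.undistortPoints(np.array([[uv]],float),p["camera_matrix"],p["distortion"])[0,0]
    d=rot(p["rotation"]).apply([*u,1]); return np.array(p["position"]),d/np.linalg.norm(d)
def onz(n,uv,z):
    o,d=ray(n,uv); return o+d*(z-o[2])/d[2]
def tri(a,b):
    (o,d),(q,e)=ray("scene",a),ray("top",b)
    t=np.linalg.lstsq(np.c_[d,-e],q-o,rcond=None)[0]; x,y=o+d*t[0],q+e*t[1]
    return (x+y)/2,np.linalg.norm(x-y)
def pix(n,X):
    p=P[n]; r=rot(p["rotation"]).inv()
    return cv2.projectPoints(np.array([X],float),r.as_rotvec(),r.apply(-np.array(p["position"])),p["camera_matrix"],p["distortion"])[0][0,0]
def grab(n,f=None):
    i=cv2.cvtColor(camrig.read_camera(n),cv2.COLOR_RGB2BGR)
    if f: cv2.imwrite(f,i)
    return i
def crop(i,x,y,w,h,s): return cv2.resize(i[y:y+h,x:x+w],None,fx=s,fy=s,interpolation=cv2.INTER_CUBIC)
E
python3 - <<'E'
from h import *
a=cv2.imread("pics/scene0.png");b=cv2.imread("pics/top0.png")
cv2.imwrite("pics/c1.png",np.hstack([crop(a,232,168,100,105,4),crop(b,232,218,90,105,4)]))
E
```

```text
(no output)
```

View pics/c1.png

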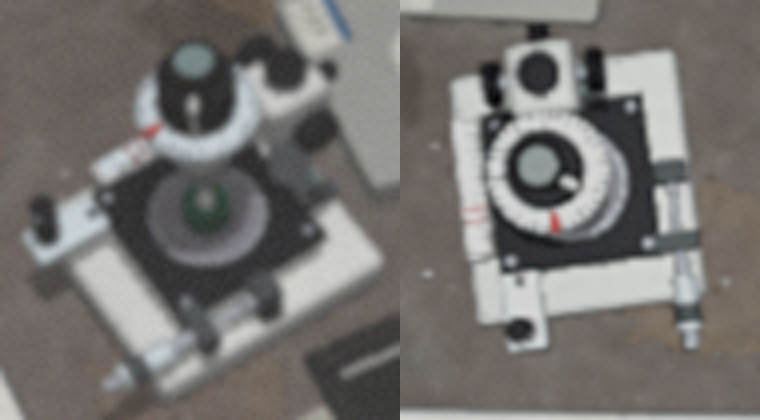

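The crops (4x) show, in full-image pixels: eyecup top at about scene (280,183) / top (266,259); knob top at (242,219) / (261.5,300); red mark at (270,201) / (270.5,273.5); white ring line at top (274,263.5). The stage is home and the green mount is visible in scene only.

```bash
cat > meas.py <<'E'
from h import *
def cents(i,mask,x,y,w,h,amin=2):
    m=np.zeros(mask.shape,np.uint8);m[y:y+h,x:x+w]=mask[y:y+h,x:x+w]
    n,l,s,c=cv2.connectedComponentsWithStats(m,connectivity=8)
    return [(c[k].round(2).tolist(),int(s[k,4]))for k in range(1,n) if s[k,4]>=amin]
def red(i):
    f=i.astype(int); return ((f[...,2]-np.maximum(f[...,0],f[...,1]))>40).astype(np.uint8)
if __name__=="__main__":
    a=cv2.imread("pics/scene0.png");b=cv2.imread("pics/top0.png")
    print(cents(a,red(a),232,168,100,105));print(cents(b,red(b),232,218,90,105))
    f=lambda i:cv2.cvtColor(i,cv2.COLOR_BGR2GRAY)
    # eyecup disc: greenish grey amid black
    for i,n,(x,y,w,h) in((a,"scene",(272,174,17,15)),(b,"top",(259,252,15,15))):
        g=i.astype(int); m=((g.sum(2)>240)&(g[...,1]-g[...,2]>5)).astype(np.uint8)
        print(n,"eyecup",cents(i,m,x,y,w,h,8))
    for i,n,r in((a,"scene",(236,214,14,20)),(b,"top",(255,294,15,14))):
        print(n,"knob",cents(i,(f(i)<60).astype(np.uint8),*r))
    g=b.astype(int)
    print("ringline",cents(b,(f(b)>150).astype(np.uint8),268,258,9,9))
    print(f(b)[256:272,262:282])
    h=cv2.cvtColor(a,cv2.COLOR_BGR2HSV);m=((h[...,0]>40)&(h[...,0]<80)&(h[...,1]>90)).astype(np.uint8)
    print("green",cents(a,m,260,200,50,40))
    for s,t in(((279.75,183),(266.1,259)),((242.3,218.5),(261.4,299.8)),((269.8,200.8),(270.5,273.3))): print(tri(s,t))
E
python3 meas.py
```

```text
[([269.75, 200.12], 8)]
[([270.44, 273.22], 9)]
scene eyecup [([279.93, 182.55], 74)]
top eyecup [([266.05, 258.93], 87)]
scene knob [([242.59, 222.14], 29)]
top knob [([261.29, 299.95], 21)]
ringline [([268.5, 259.33], 6), ([274.0, 263.17], 6)]
[[ 90 131 148 152 154 152 150 140  99  51  39  50  49  46  81 159 203 213
  212 209]
 [122 148 152 152 152 151 152 150 123  76  40  43  51  44  49 123 193 211
  212 208]
 [131 151 152 151 150 152 151 154 143 101  48  43  46  48  37  97 175 207
  210 201]
 [135 151 151 149 150 150 150 153 148 107  51  40  46  49  43  85 167 203
  211 207]
 [133 151 152 150 151 151 153 151 137  92  42  33  43  45  36  81 164 203
  212 211]
 [126 150 154 154 152 153 155 147 117  68  59  81  72  52  32  85 169 205
  213 210]
 [ 96 134 149 154 153 152 147 128  85  65 122 158 148 114  64  99 185 210
  213 209]
 [ 56  96 121 133 139 129 116  90  50  73 147 188 195 178 122 119 191 212
  212 202]
 [ 38  49  68  83  88  80  66  47  28  50 107 150 178 185 144 138 193 211
  208 201]
 [ 35  35  37  38  43  37  36  34  35  40  59  81 112 129 127 157 199 208
  194 188]
 [ 44  44  47  45  44  45  47  43  47  47  45  42  42  88 153 191 209 211
  203 199]
 [ 71  49  41  50  48  49  53  51  50  43  35  32  60 129 188 209 213 211
  200 196]
 [129  82  56  44  41  41  41  43  38  38  60 100 140 184 209 213 211 208
  189 165]
 [183 155 120  87  69  63  61  65  86 112 143 183 201 208 209 208 201 201
  188 148]
 [207 201 182 164 151 146 143 132 151 185 202 210 214 209 193 195 201 184
  155 115]
 [206 211 209 205 203 205 200 168 149 182 209 213 212 208 192 182 190 166
  118  87]]
green []
(array([0.5736, 0.0075, 0.2207]), np.float64(0.0015735523481900109))
(array([0.4773, 0.034 , 0.098 ]), np.float64(0.0017061098421960524))
(array([0.5425, 0.002 , 0.1753]), np.float64(0.0009873949032798727))
```

```bash
cat > go.py <<'E'
from h import *
import sys
s=manip.state(); T=rot(s["ee_rot"]); p=np.array(s["eef_pos"])
t=np.array([float(v) for v in sys.argv[1:4]])
y=T.apply([0,1,0]); print("clock",s["clock"],"pos",p,"yaw_y deg",np.degrees(np.arctan2(y[1],y[0])),"tilt",T.apply([0,0,1]),"F",s["contact_force"],"w",s["width"],"j",s["joint_positions"])
print("delta tool",T.inv().apply(t-p))
E
python3 - <<'E'
from h import *
c=np.array([.5735,.0075]); 
print(onz("top",(266.05,258.93),.224),onz("scene",(279.93,182.55),.224))
print("mark",onz("top",(270.44,273.22),.178),onz("scene",(269.75,200.12),.178))
print("knob",onz("top",(261.35,299.95),.098))
L=onz("top",(273.95,263.3),.208);ct=onz("top",(266.05,258.93),.224)
d=(L-ct)[:2];a=np.arctan2(d[1],d[0])
for yaw in(.16,.175):print(L,np.linalg.norm(d),"q",a-(yaw+np.pi) +2*np.pi)
for z in (.0,.1,.2): print(z,onz("top",(185,300),z),onz("top",(165,300),z))
E
python3 go.py .40 .25 .36
```

```text
[0.5743 0.0069 0.224 ] [0.5729 0.0064 0.224 ]
mark [0.543  0.0017 0.178 ] [0.5421 0.0022 0.178 ]
knob [0.4777 0.0339 0.098 ]
[ 0.5652 -0.01    0.208 ] 0.019171436863000265 q 0.9182157966708147
[ 0.5652 -0.01    0.208 ] 0.019171436863000265 q 0.903215796670815
0.0 [0.4736 0.2625 0.    ] [0.4725 0.3201 0.    ]
0.1 [0.4745 0.2334 0.1   ] [0.4735 0.287  0.1   ]
0.2 [0.4754 0.2044 0.2   ] [0.4745 0.254  0.2   ]
clock 0.1 pos [0.1761 0.5993 0.2358] yaw_y deg 73.6276260817253 tilt [-0.0003 -0.0012 -1.    ] F [ 1.4379  0.2069 -0.0932] w 0.08717837986411686 j [-1.3076  0.3328 -0.0647  1.4609  0.0216  1.3499 -0.0885]
delta tool [-0.3133 -0.2722 -0.1238]
```

```bash
echo '{"segments": [[-0.15, -0.13, -0.12, 0, 0, 0, 0.087], [-0.15, -0.13, -0.12, 0, 0, 0, 0.087], [-0.15, -0.13, -0.12, 0, 0, 0, 0.087], [-0.15, -0.13, -0.12, 0, 0, 0, 0.087], [-0.15, -0.13, -0.12, 0, 0, 0, 0.087]]}' | python3 nudge.py; python3 go.py .45 .15 .35
```

```text
clock: 0.6
eef_pos: [0.2856, 0.4301, 0.3586]
ee_rot: [0.001, 0.144, 0.99, 0.001]
contact_force: [0.7, 0.7, -0.5]
width: 0.0869
gripper_force: 0.0
clock 0.6 pos [0.2856 0.4301 0.3586] yaw_y deg 73.45268806905743 tilt [ 0.0013  0.0015 -1.    ] F [ 0.6901  0.6541 -0.5328] w 0.08691808492427133 j [-1.111   0.0511  0.0393  1.5397 -0.0016  1.5489  0.2103]
delta tool [-0.2374 -0.2217  0.0084]
```

```bash
R='x'; echo '{"segments": [[-0.237, -0.222, 0, 0, 0, 0, 0.087], [-0.237, -0.222, 0, 0, 0, 0, 0.087], [-0.237, -0.222, 0, 0, 0, 0, 0.087], [-0.237, -0.222, 0, 0, 0, 0, 0.087], [-0.237, -0.222, 0, 0, 0, 0, 0.087]]}' | python3 nudge.py; python3 go.py .5736 .007 .33
```

```text
clock: 1.1
eef_pos: [0.4108, 0.2152, 0.3564]
ee_rot: [-0.0, 0.142, 0.99, 0.0]
contact_force: [1.3, 0.9, -0.7]
width: 0.0873
gripper_force: 0.0
clock 1.1 pos [0.4108 0.2152 0.3564] yaw_y deg 73.62967935971366 tilt [-0.0002  0.0002 -1.    ] F [ 1.3155  0.8553 -0.7129] w 0.0872588689630594 j [-0.876  -0.0818  0.2767  1.6709  0.022   1.5494  0.6845]
delta tool [-0.2148 -0.1539  0.0263]
```

```bash
echo '{"segments": [[-0.215, -0.154, 0.026, 0, 0, 0, 0.087], [-0.215, -0.154, 0.026, 0, 0, 0, 0.087], [-0.215, -0.154, 0.026, 0, 0, 0, 0.087], [-0.215, -0.154, 0.026, 0, 0, 0, 0.087], [-0.215, -0.154, 0.026, 0, 0, 0, 0.087]]}' | python3 nudge.py;echo '{"segments": [[0, 0, 0, 0, 0, 0, 0.087], [0, 0, 0, 0, 0, 0, 0.087], [0, 0, 0, 0, 0, 0, 0.087]]}' | python3 nudge.py; python3 go.py .5736 .007 .198
```

```text
clock: 1.6
eef_pos: [0.5644, 0.0195, 0.3319]
ee_rot: [0.0, 0.142, 0.99, 0.0]
contact_force: [0.7, -0.1, 0.5]
width: 0.0867
gripper_force: 0.0
clock: 1.9
eef_pos: [0.5632, 0.0224, 0.3319]
ee_rot: [-0.0, 0.142, 0.99, 0.0]
contact_force: [-0.0, -0.6, -0.4]
width: 0.0871
gripper_force: 0.0
clock 1.9 pos [0.5632 0.0224 0.3319] yaw_y deg 73.7062833695866 tilt [-0.0006  0.0005 -1.    ] F [-0.0265 -0.5682 -0.3688] w 0.08705297938365635 j [-0.6059  0.1671  0.5626  1.4964 -0.0896  1.5043  1.2428]
delta tool [-0.0144 -0.0119  0.1339]
```

```bash
echo '{"segments": [[-0.0144, -0.0119, 0.04, 0, 0, 0, 0.087], [-0.0144, -0.0119, 0.075, 0, 0, 0, 0.087], [-0.0144, -0.0119, 0.075, 0, 0, 0, 0.087], [-0.0144, -0.0119, 0.075, 0, 0, 0, 0.087]]}' | python3 nudge.py; python3 go.py .5736 .007 .198; python3 - <<'E'
from h import *
a=grab("scene");b=grab("top")
cv2.imwrite("pics/c2.png",np.hstack([crop(a,232,138,100,125,4),crop(b,222,208,95,125,4)]))
E
```

```text
clock: 2.3
eef_pos: [0.5738, 0.0072, 0.2581]
ee_rot: [-0.0, 0.141, 0.99, 0.0]
contact_force: [0.4, -0.1, 0.8]
width: 0.0867
gripper_force: 0.0
clock 2.3 pos [0.5738 0.0072 0.2581] yaw_y deg 73.74418261400416 tilt [-0.      0.0007 -1.    ] F [ 0.4205 -0.0968  0.7632] w 0.08669305436500277 j [-0.5736  0.2207  0.5684  1.5966 -0.1215  1.3597  1.2964]
delta tool [ 0.0001 -0.0002  0.0601]
```

View pics/c2.png

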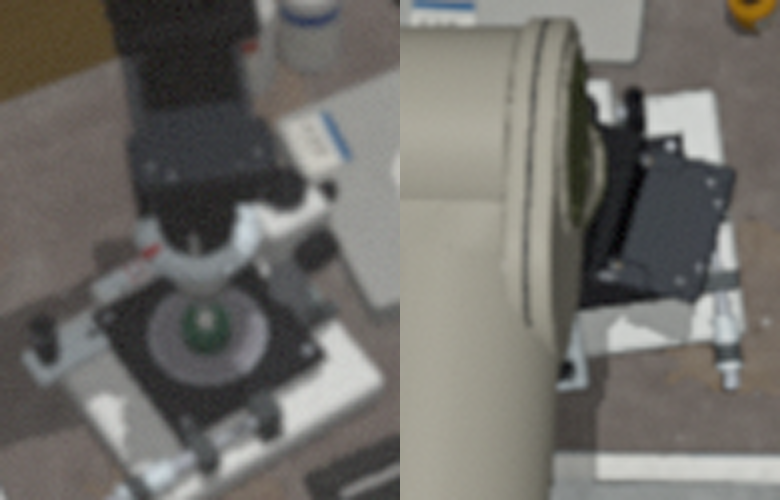

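The scene crop shows the gripper straddling the ring, with the white line at crop (192,245) and the red mark at (152,252). The top view is blocked by the arm. I'll go down and grip.

```bash
echo '{"segments": [[0, 0, 0.03, 0, 0, 0, 0.087], [0, 0, 0.06, 0, 0, 0, 0.087], [0, 0, 0.06, 0, 0, 0, 0.087], [0, 0, 0.06, 0, 0, 0, 0.087]]}' | python3 nudge.py; echo '{"segments": [[0, 0, 0, 0, 0, 0, 0.03], [0, 0, 0, 0, 0, 0, 0.03], [0, 0, 0, 0, 0, 0, 0.03], [0, 0, 0, 0, 0, 0, 0.03], [0, 0, 0, 0, 0, 0, 0.03]]}' | python3 nudge.py 15;  echo '{"segments": [[0, 0, 0, 0, 0, 0, 0.03], [0, 0, 0, 0, 0, 0, 0.03], [0, 0, 0, 0, 0, 0, 0.03]]}' | python3 nudge.py; python3 go.py .5736 .007 .198
```

```text
clock: 2.8
eef_pos: [0.5746, 0.0061, 0.1989]
ee_rot: [0.001, 0.142, 0.99, 0.0]
contact_force: [0.2, -0.0, 0.3]
width: 0.0874
gripper_force: 0.0
clock: 3.3
eef_pos: [0.5741, 0.0057, 0.1973]
ee_rot: [0.0, 0.142, 0.99, 0.0]
contact_force: [-0.4, 0.6, 0.1]
width: 0.0548
gripper_force: 0.0
clock: 3.6
eef_pos: [0.5742, 0.0063, 0.1971]
ee_rot: [0.0, 0.142, 0.99, 0.0]
contact_force: [1.4, 2.5, 0.2]
width: 0.0458
gripper_force: 15.0
clock 3.6 pos [0.5742 0.0063 0.1971] yaw_y deg 73.65648941900345 tilt [ 0.0004  0.0006 -1.    ] F [1.4486 2.4817 0.167 ] w 0.04580217413366672 j [-0.5622  0.2637  0.5603  1.6809 -0.1477  1.2388  1.3163]
delta tool [ 0.0007  0.0005 -0.0009]
```

```bash
echo '{"segments": [[0, 0, 0, 0, 0, 0.14, 0.03], [0, 0, 0, 0, 0, 0.28, 0.03], [0, 0, 0, 0, 0, 0.42, 0.03], [0, 0, 0, 0, 0, 0.56, 0.03], [0, 0, 0, 0, 0, 0.7, 0.03]]}' | python3 nudge.py; echo '{"segments": [[0, 0, 0, 0, 0, 0.14, 0.03], [0, 0, 0, 0, 0, 0.21, 0.03], [0, 0, 0, 0, 0, 0.21, 0.03], [0, 0, 0, 0, 0, 0.21, 0.03]]}' | python3 nudge.py; python3 go.py .5736 .007 .198; python3 - <<'E'
from h import *
a=grab("scene","pics/s3.png")
cv2.imwrite("pics/c3.png",crop(a,252,168,60,60,8))
E
```

```text
clock: 4.1
eef_pos: [0.5739, 0.0058, 0.1971]
ee_rot: [-0.0, 0.476, 0.88, 0.0]
contact_force: [-1.0, 1.3, 0.4]
width: 0.0455
gripper_force: 15.0
clock: 4.5
eef_pos: [0.5738, 0.0058, 0.1971]
ee_rot: [-0.0, 0.562, 0.827, -0.0]
contact_force: [-2.6, 1.6, 2.1]
width: 0.0455
gripper_force: 15.0
clock 4.5 pos [0.5738 0.0058 0.1971] yaw_y deg 21.619333556983158 tilt [-0.0006  0.0002 -1.    ] F [-2.64    1.6247  2.1333] w 0.045536893666164355 j [-0.6676  0.2816  0.6923  1.6862 -0.1887  1.2424  0.4439]
delta tool [ 0.0012  0.0003 -0.0009]
```

View pics/c3.png

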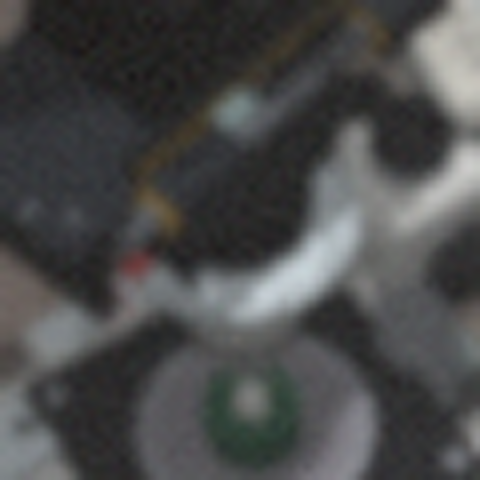

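```bash
echo '{"segments": [[0, 0, 0, 0, 0, 0, 0.087], [0, 0, 0, 0, 0, 0, 0.087], [0, 0, 0, 0, 0, 0, 0.087]]}' | python3 nudge.py; echo '{"segments": [[0, 0, -0.04, 0, 0, 0, 0.087], [0, 0, -0.08, 0, 0, 0, 0.087], [0, 0, -0.08, 0, 0, 0, 0.087]]}' | python3 nudge.py; python3 go.py .478 .034 .26
```

```text
clock: 4.85
eef_pos: [0.5741, 0.0054, 0.197]
ee_rot: [0.0, 0.563, 0.827, -0.0]
contact_force: [-0.0, 0.5, 0.6]
width: 0.0624
gripper_force: 0.0
clock: 5.15
eef_pos: [0.5762, 0.0052, 0.2822]
ee_rot: [0.003, 0.563, 0.826, 0.003]
contact_force: [-0.1, -0.2, -0.2]
width: 0.0834
gripper_force: 0.0
clock 5.15 pos [0.5762 0.0052 0.2822] yaw_y deg 21.47050952292813 tilt [ 0.0077  0.0013 -1.    ] F [-0.1056 -0.1779 -0.2266] w 0.08344367045293427 j [-0.6854  0.223   0.7103  1.5642 -0.1482  1.4012  0.4113]
delta tool [ 0.0628 -0.081   0.0215]
```

```bash
echo '{"segments": [[0.0628, -0.081, 0.01, 0, 0, -0.7, 0.06], [0.0628, -0.081, 0.01, 0, 0, -0.7, 0.06], [0.0628, -0.081, 0.01, 0, 0, -0.7, 0.06], [0.0628, -0.081, 0.01, 0, 0, -0.7, 0.06], [0.0628, -0.081, 0.01, 0, 0, -0.7, 0.06]]}' | python3 nudge.py; echo '{"segments": [[0, 0, 0, 0, 0, -0.66, 0.06], [0, 0, 0, 0, 0, -0.66, 0.06], [0, 0, 0, 0, 0, -0.66, 0.06], [0, 0, 0, 0, 0, -0.66, 0.06], [0, 0, 0, 0, 0, -0.66, 0.06]]}' | python3 nudge.py; python3 go.py .478 .034 .15; python3 - <<'E'
from h import *
a=grab("scene","pics/s4.png");b=grab("top","pics/t4.png")
cv2.imwrite("pics/c4.png",np.hstack([crop(a,252,168,50,60,8),crop(b,242,238,50,60,8)]))
E
```

```text
clock: 5.65
eef_pos: [0.4753, 0.0346, 0.267]
ee_rot: [0.0, 0.242, 0.97, 0.001]
contact_force: [0.3, 0.5, 0.4]
width: 0.0611
gripper_force: 0.0
clock: 6.15
eef_pos: [0.4757, 0.0344, 0.2668]
ee_rot: [0.0, -0.085, 0.996, 0.0]
contact_force: [0.7, -1.4, -0.3]
width: 0.0602
gripper_force: 0.0
clock 6.15 pos [0.4757 0.0344 0.2668] yaw_y deg 99.74276972311974 tilt [ 0.0002  0.0001 -1.    ] F [ 0.66   -1.3609 -0.3388] w 0.06016993513160911 j [-0.8447 -0.0538  0.6629  1.8202  0.0338  1.3636  1.5514]
delta tool [-0.0022 -0.0008  0.1168]
```

View pics/c4.png

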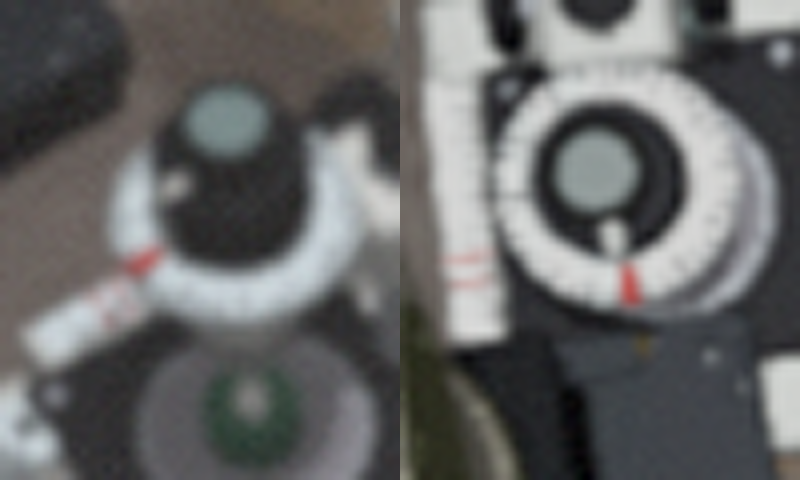

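The white line now points at the red mark (top crop: line (612,236), mark (630,285)). I'll measure the residual angle in both views.

```bash
python3 - <<'E'
from h import *
from meas import cents,red
b=cv2.imread("pics/t4.png");a=cv2.imread("pics/s4.png")
def cen(i,x,y,w,h,lo):
    g=cv2.cvtColor(i,cv2.COLOR_BGR2GRAY)[y:y+h,x:x+w].astype(float)-lo; g[g<0]=0
    Y,X=np.mgrid[y:y+h,x:x+w]; return (X*g).sum()/g.sum(),(Y*g).sum()/g.sum()
lt=cen(b,266,265,5,5,70); ls=cen(a,271,188,5,5,70)
print(lt,ls)
def e(i,x,y,w,h):
    g=i.astype(int); m=((g.sum(2)>240)&(g[...,1]-g[...,2]>5)).astype(np.uint8); return cents(i,m,x,y,w,h,8)[0][0]
for n,i,l,r,k in(("top",b,lt,(259,252,16,13),(266,268,8,10)),("scene",a,ls,(272,174,16,15),(265,196,10,9))):
    c=onz(n,e(i,*r),.224);m=onz(n,cents(i,red(i),*k)[0][0],.178);L=onz(n,l,.208)
    an=lambda p:np.arctan2(*(p-c)[1::-1])
    print(n,c,m,L,np.linalg.norm((L-c)[:2]),"dir mark",an(m),"line",an(L),"q",(an(L)-an(m)+np.pi)%(2*np.pi)-np.pi, "vs yaw.165",(an(L)-.165+2*np.pi)%(2*np.pi)-np.pi)
print(tri(ls,lt))
E
```

```text
(np.float64(268.2309542902967), np.float64(267.3287890938252)) (np.float64(272.6708428246014), np.float64(190.7232346241458))
top [0.5745 0.007  0.224 ] [0.543  0.0017 0.178 ] [0.5556 0.0035 0.208 ] 0.01922911139741611 dir mark -2.9734501979544494 line -2.9558010857920953 q 0.017649112162354097 vs yaw.165 0.020791567797697752
scene [0.5729 0.0061 0.224 ] [0.5421 0.0022 0.178 ] [0.5524 0.0037 0.208 ] 0.02068352460952158 dir mark -3.016137053277288 line -3.0238024762531452 q -0.007665422975857261 vs yaw.165 -0.04720982266335216
(array([0.5542, 0.0041, 0.2067]), np.float64(0.003122988860807847))
```

```bash
echo '{"segments": [[-0.002, 0, 0.05, 0, 0, 0, 0.06], [-0.002, 0, 0.1, 0, 0, 0, 0.06], [-0.002, 0, 0.14, 0, 0, 0, 0.06], [-0.002, 0, 0.14, 0, 0, 0, 0.06], [-0.002, 0, 0.14, 0, 0, 0, 0.06]]}' | python3 nudge.py; python3 go.py .4775 .034 .082; python3 - <<'E'
from h import *
a=grab("scene","pics/s5.png")
cv2.imwrite("pics/c5.png",crop(a,212,168,90,75,8))
E
```

```text
clock: 6.75
eef_pos: [0.4778, 0.0346, 0.1279]
ee_rot: [-0.0, -0.081, 0.997, -0.0]
contact_force: [0.3, 0.9, -0.1]
width: 0.0601
gripper_force: 0.0
clock 6.75 pos [0.4778 0.0346 0.1279] yaw_y deg 99.31605853719284 tilt [-0.0003 -0.0008 -1.    ] F [ 0.3406  0.9013 -0.0997] w 0.0600589621394039 j [-0.8164  0.1093  0.6918  1.9997 -0.079   1.0594  1.6446]
delta tool [ 0.0004 -0.0005  0.0459]
```

View pics/c5.png

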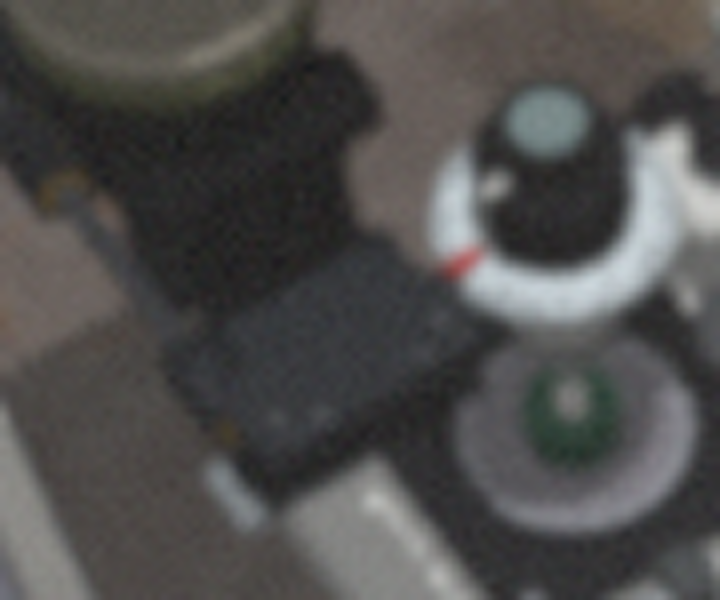

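The gripper is over the lug, clear of the collar (nearest edge at crop (470,320), mark at (463,263)), and the line is still at the mark. I'll go down.

```bash
echo '{"segments": [[0, 0, 0.023, 0, 0, 0, 0.06], [0, 0, 0.046, 0, 0, 0, 0.06], [0, 0, 0.046, 0, 0, 0, 0.06]]}' | python3 nudge.py; echo '{"segments": [[0, 0, 0, 0, 0, 0, 0.01], [0, 0, 0, 0, 0, 0, 0.01], [0, 0, 0, 0, 0, 0, 0.01], [0, 0, 0, 0, 0, 0, 0.01], [0, 0, 0, 0, 0, 0, 0.01]]}' | python3 nudge.py 30;  echo '{"segments": [[0, 0, 0, 0, 0, 0, 0.01], [0, 0, 0, 0, 0, 0, 0.01], [0, 0, 0, 0, 0, 0, 0.01], [0, 0, 0, 0, 0, 0, 0.01]]}' | python3 nudge.py; python3 go.py .4775 .034 .082
```

```text
clock: 7.1
eef_pos: [0.4776, 0.0351, 0.0812]
ee_rot: [-0.0, -0.082, 0.997, 0.0]
contact_force: [-0.2, -0.4, -0.1]
width: 0.0598
gripper_force: 0.0
clock: 7.6
eef_pos: [0.4778, 0.0349, 0.0815]
ee_rot: [0.0, -0.082, 0.997, 0.0]
contact_force: [0.3, 0.6, -0.5]
width: 0.0276
gripper_force: 0.0
clock: 8.0
eef_pos: [0.4776, 0.0353, 0.0812]
ee_rot: [-0.0, -0.082, 0.997, 0.0]
contact_force: [-1.4, 2.8, 2.9]
width: 0.0168
gripper_force: 30.0
clock 8.0 pos [0.4776 0.0353 0.0812] yaw_y deg 99.42698491526663 tilt [-0.0001  0.0006 -1.    ] F [-1.4254  2.8084  2.8558] w 0.016844254185410745 j [-0.7941  0.1893  0.6841  2.043  -0.1468  0.9564  1.7016]
delta tool [ 0.0003 -0.0012 -0.0008]
```

```bash
echo '{"segments": [[0.001, 0, 0, 0, 0, 0, 0.01], [0.003, 0, 0, 0, 0, 0, 0.01], [0.006, 0, 0, 0, 0, 0, 0.01], [0.009, 0, 0, 0, 0, 0, 0.01], [0.012, 0, 0, 0, 0, 0, 0.01]]}' | python3 nudge.py; echo '{"segments": [[0.003, 0, 0, 0, 0, 0, 0.01], [0.006, 0, 0, 0, 0, 0, 0.01], [0.009, 0, 0, 0, 0, 0, 0.01], [0.011, 0, 0, 0, 0, 0, 0.01], [0.012, 0, 0, 0, 0, 0, 0.01]]}' | python3 nudge.py; python3 go.py .4460 .0301 .0812; python3 - <<'E'
from h import *
a=grab("scene","pics/s6.png")
cv2.imwrite("pics/c6.png",crop(a,212,168,100,75,8))
E
```

```text
clock: 8.5
eef_pos: [0.4668, 0.0337, 0.0813]
ee_rot: [0.001, -0.082, 0.997, 0.0]
contact_force: [6.3, 5.2, -5.8]
width: 0.0172
gripper_force: 30.0
clock: 9.0
eef_pos: [0.4551, 0.032, 0.0813]
ee_rot: [0.002, -0.082, 0.997, 0.0]
contact_force: [7.5, 6.7, -8.5]
width: 0.017
gripper_force: 30.0
clock 9.0 pos [0.4551 0.032  0.0813] yaw_y deg 99.45028229679909 tilt [ 0.0033  0.0013 -1.    ] F [ 7.4514  6.6965 -8.5061] w 0.017042849054328364 j [-0.8156  0.1247  0.6884  2.0998 -0.0987  0.9442  1.6624]
delta tool [ 0.0093 -0.0003  0.0001]
```

View pics/c6.png

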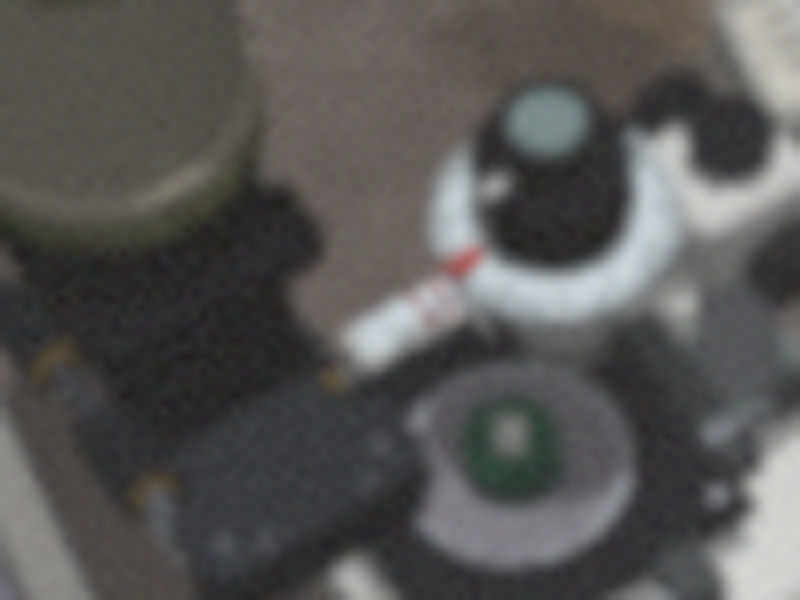

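The stage follows: mount at crop (510,445), centred on the insert, line still at the mark. About 9 mm is left.

```bash
echo '{"segments": [[0.003, 0, 0, 0, 0, 0, 0.01], [0.006, 0, 0, 0, 0, 0, 0.01], [0.008, 0, 0, 0, 0, 0, 0.01], [0.0093, 0, 0, 0, 0, 0, 0.01], [0.0093, 0, 0, 0, 0, 0, 0.01]]}' | python3 nudge.py; echo '{"segments": [[0, 0, 0, 0, 0, 0, 0.01], [0, 0, 0, 0, 0, 0, 0.01], [0, 0, 0, 0, 0, 0, 0.01], [0, 0, 0, 0, 0, 0, 0.01]]}' | python3 nudge.py; python3 go.py .4460 .0301 .0812; python3 - <<'E'
from h import *
a=grab("scene","pics/s7.png");b=grab("top","pics/t7.png")
cv2.imwrite("pics/c7.png",np.hstack([crop(a,232,178,50,70,8),crop(b,242,243,50,70,8)]))
def g(i):
    f=i.astype(int); m=((f[...,1]-np.maximum(f[...,0],f[...,2]))>12).astype(np.uint8)
    from meas import cents; return cents(i,m,255,195,45,45,10)
for k in(0,4,6,7):
    for c,s in g(cv2.imread(f"pics/s{k}.png" if k else "pics/scene0.png")): print(k,c,s,onz("scene",c,.07))
E
```

```text
clock: 9.55
eef_pos: [0.446, 0.0306, 0.0813]
ee_rot: [0.002, -0.082, 0.997, 0.001]
contact_force: [7.0, 8.4, -8.2]
width: 0.0168
gripper_force: 30.0
clock: 9.95
eef_pos: [0.4461, 0.0306, 0.0813]
ee_rot: [0.002, -0.082, 0.997, 0.001]
contact_force: [6.6, 7.9, -7.3]
width: 0.0171
gripper_force: 30.0
clock 9.95 pos [0.4461 0.0306 0.0813] yaw_y deg 99.4609564211888 tilt [ 0.0033  0.0014 -1.    ] F [ 6.5723  7.8661 -7.3253] w 0.017146445109053252 j [-0.8225  0.099   0.6884  2.1212 -0.0789  0.9417  1.6457]
delta tool [ 0.0002 -0.0005  0.0001]
7 [270.69, 226.76] 29 [ 0.5347 -0.002   0.07  ]
```

View pics/c7.png

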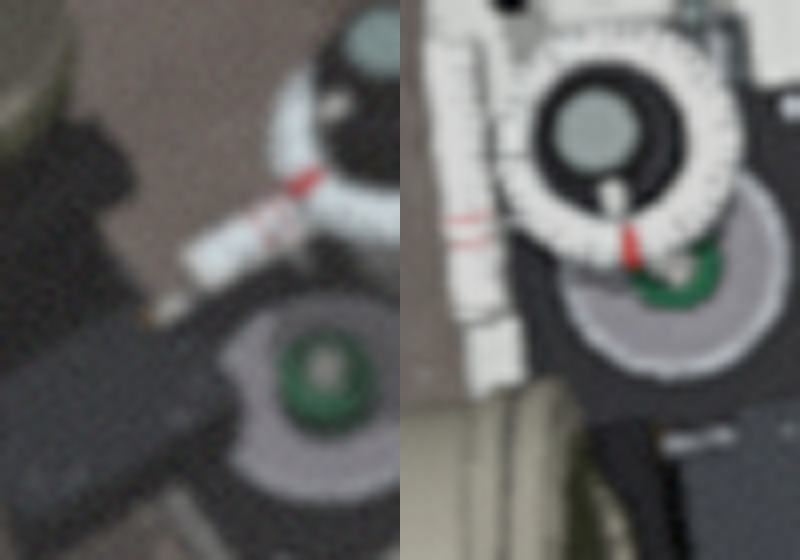

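The line is at the mark. The mount is at scene crop (325,380) and the pale insert, with the mount on it, has moved well forward in both views. I'll check the travel from the mount's pixels, and the insert's centre in the top view.

```bash
python3 - <<'E'
from h import *
from scipy.optimize import least_squares
pull=np.array([-.9864,-.1642])
def mc(f,x,y):  # green-ish mount centre: g > r weighting
    i=cv2.GaussianBlur(cv2.imread(f),(3,3),0).astype(int)[y:y+20,x:x+20]
    m=((i[...,1]-i[...,2])>12).astype(np.uint8); M=cv2.moments(m,True); return M["m10"]/M["m00"]+x,M["m01"]/M["m00"]+y,M["m00"]
A=mc("pics/s4.png",273,209);A6=mc("pics/s6.png",266,213);B=mc("pics/s7.png",263,215)
o=onz("scene",A[:2],.072)
for q in(A,A6,B):
    p=onz("scene",q[:2],.072); print(q,p,"travel mm",1e3*(p-o)[:2]@pull,"lateral",1e3*(p-o)[:2]@[-pull[1],pull[0]])
# pale insert rim points (top view, typed from crop: right/bottom edge) -> circle on z=.058
pts=np.array([[785,255],[772,310],[735,355],[675,375],[620,355],[580,315],[563,272]])
W=np.array([onz("top",((x-400)/8+242-.44,y/8+243-.44),.058)[:2] for x,y in pts])
s=least_squares(lambda v:np.hypot(*(W-v[:2]).T)-v[2],[.54,0,.03]).x
print("insert centre",s,"travel from axis mm",1e3*(s[:2]-[.5737,.0068])@pull)
print("mount top view",onz("top",((675-400)/8+241.6,262/8+242.6),.077))
E
```

```text
(282.90909090909093, 220.03636363636363, 55.0) [0.5698 0.0012 0.072 ] travel mm 0.0 lateral 0.0
(275.5090909090909, 224.65454545454546, 55.0) [ 0.5476 -0.0029  0.072 ] travel mm 22.578160527876886 lateral 0.43028454474724875
(271.94520547945206, 226.17808219178082, 73.0) [ 0.5378 -0.0031  0.072 ] travel mm 32.24958823769728 lateral -1.0670748728889303
insert centre [0.5432 0.0019 0.0367] travel from axis mm 30.871829214608404
mount top view [ 0.5421 -0.0004  0.077 ]
```

Three measurements put the travel at 31–32 mm (tool travel, mount, insert), the mount is centred and the knob is held with 30 N. Handing in.

```bash
python3 -c "
from station import manip, camrig, hand_in
print(hand_in())"
```

```text
the job is handed in; nothing more can be done
None
```

I turned the focusing ring until its white line met the red mark (within about 0.05 rad), then drew the stage out to about 32 mm. It is still held there at its knob with a 30 N grip, the green mount is in place, and the job is handed in; no verdict came back.

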